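# Fit the bayonet cap to half-lock and hold it

### The arm

A 7-joint arm with a two-finger parallel gripper is mounted at the origin on the work surface. World frame = base frame: x ahead of the robot, y to its left, z up, the work surface at z = 0. Lengths are in m, angles in rad, forces in N, time in s.
With the tool pointing down it reaches from about 0.4 to 0.9 m from the base axis. Payload 5.5 kg.
Tool frame: the origin (TCP) lies at the very end of the fingers, on their centre line; the grasp point (between the pads) lies 19 mm behind it; z points along the fingers, y is the line along which they close (so a half turn about z gives the same grasp; the last joint's range is limited). The gripper opens to 92 mm and grips with 3 to 60 N. Pads are 19 mm wide; open, the fingers measure 130 mm over their backs; the gripper's body (75 mm by 190 mm) begins 47 mm behind the grasp point.
Start: joints at [1.528, 0.501, -0.427, 1.55, 0.221, 1.138, -0.21], TCP at [0.196, -0.62, 0.227] pointing down, gripper open.
Joint ranges: [-2.88, 2.88], [-0.31, 2.03], [-1.54, 1.56], [0.2, 2.42], [-1.41, 4.55], [0.19, 2.02], [-2.57, 2.57]. Speed limits (rad/s): [2.57, 2.57, 3.14, 3.14, 3.14, 3.14, 3.14].

### API

Orientations are given as [roll, pitch, yaw] about the fixed x, y, z axes, in that order (R = Rz(yaw) Ry(pitch) Rx(roll)).
In Python, from station import arm gives the robot as it stands.
- The arm moves only by the shell command python3 shift.py FILE [FORCE], which reads ROWS from the file FILE. ROWS is 1 to 5 rows, parted by a bar, with the numbers parted by spaces; each row has 7 numbers: the finger opening in m, then dx, dy, dz in units of 50 mm, then a rotation vector rx, ry, rz in rad; each row shifts and turns the commanded pose from where the row before left it, along the tool's axes as they then stand; what a row does not reach is not made up. A row lasts 1/12 s, in which the tool goes at most 0.0417 m and 0.125 rad, less where a joint would pass 70% of its speed; a pose out of reach is approached as far as the arm can. The fingers move at their own pace and stop on an object; FORCE is the grip in N (left out, the last holds). Time passes only in rows, so rows that do not move let the fingers close. It prints the time, the measured TCP pose, the force, the opening and the grip force at its end. Input that does not fit is refused with a message, and nothing moves.
- arm.get_state(): the state, without advancing time (a new reading comes with each control period).
- arm.get_image(name): name is "scene" or "side" or "wrist"; returns a dict with "pixels" (480x640x3 uint8, red, green, blue), "z_map" (480x640 float32, m along the optical axis (not along the pixel's ray), 0 where there is no reading), "fx", "fy", "cx", "cy" (pixels), "origin" and "orientation" of the camera in the world; the wrist camera has in their place "tool_from_camera" (4x4, takes a point from camera to tool coordinates, whose origin is the TCP and whose axes are the flange's). Camera axes: x right, y down, z forward; pixel columns grow to the right and rows downward; lengths in m; the calibration is good to about 2 mm. The wrist camera is an equidistant fisheye: a pixel r from the principal point sees the ray r / f radians off the axis. A picture is of the moment at which its call begins: read the wrist's pose just before it.
- arm.finish_job(): hands the job in; it is judged then, once.
The state is a dict: "clock": time; "joint_positions": joint angles; "dq": joint speeds; "effort": joint torques, N m; "tcp_pos": TCP position; "tool_rot": TCP orientation; "wrist_force": force on the tool from outside, world axes, zero at the start; "ft_torque": the same for the moment, N m; "width": finger opening in m; "grasp_force": force on a finger pad.
Only numpy, scipy, OpenCV 4.12 (cv2) and the standard library are available. Lean on these libraries where they do the work, as an engineer would, in place of code of your own. Each camera call takes 0.05 s, during which the arm holds its last target. There are 200 camera calls.

### The job

Slide the carriage with the upright pull post out from under the spindle until it is against its end stop. Then lower the brass bayonet cap (the one with the bar grip) fully home into the housing's slotted mouth, turn it clockwise until its bar points at the two ticks on the rim, half-way (45 degrees) to the lock and before it clicks, and finish while still gripping it there, because its spring would turn it back. Leave the other things on the bench where they are.

Things in the scene. Friction and masses are not known exactly. Their poses are not given: they have to be found in the camera images.
- slide (a joint): travel of the steel carriage along the bed's rails, m: 0 = housing under the spindle bridge, 0.110 = against the end stop (hard limit). Grows along +y of bed. Starts between 0 and 0.03; about 4 N of dry friction keeps it where it is left.
- bed: fixed base of the fixture, 100 mm (x) by 320 mm (y); origin at the centre of its underside, z up. 90 mm towards -y a spindle bridge spans it: plate 142 mm (x) by 50 mm (y), 110 to 120 mm above the bench (nuts to 124), spindle nose 85 mm above the bench, pillars at x = +-58 mm. A 28 mm tall end stop is at the +y end; the carriage slides towards it.
- post (a point): top centre of the carriage's upright steel pull post: round, 16 mm in diameter, from 32 mm (carriage plate) to 115 mm above the bench, 78 mm towards bed +y from the housing's axis. Axes parallel to bed. Moves with the carriage.
- mouth (a point): centre of the mouth of the round brass housing on the carriage, at rim level, 66 mm above the bench; axes parallel to bed, moves with the carriage. Outer diameter 64 mm, hole 37 mm, two entry slots 13 mm wide reaching 25 mm from the axis at its +x and -x. Flange 11 mm thick, 19 mm of clear depth below it.
- tick (a point): one of two dark raised ticks on the rim, 29 mm from the housing's axis, 45 degrees clockwise (seen from above) of the slots: half-way. The cap turns only clockwise. From about 8 degrees a spring (0.05 to 0.08 N m) pushes back and turns the cap back if let go; at 54 to 60 degrees the lugs meet sprung click balls; 92 degrees is locked.
- cap: loose brass bayonet cap, 0.13 to 0.25 kg, standing on its plug; origin at the centre of the plug's underside, z up. Plug 34 mm in diameter, 22 mm long, foot chamfered 2 mm; two lugs 8 mm wide reach 23 mm from the axis at +x and -x, 2 to 8 mm above the origin. Disc 52 mm in diameter at 22 to 30 mm. A half turn makes no difference.
- cap_top (a point): top centre of the cap's bar grip, 66 mm above cap, axes as cap. The bar is 44 mm long (x, in line with the lugs), 12 mm wide (y), 36 mm tall, standing on the disc. Fully home, the disc lies on the housing's rim and cap is 22 mm below mouth; with the lugs under the flange it has 3 mm of play up and down.
- plain_cap: bystander: brass cap with a round knob (26 mm) instead of a bar, no lugs, disc 52 mm, 54 mm tall; origin at its underside. It and the bayonet cap may stand in either's place.
- cutter: bystander: dark steel milling cutter standing on its wide end, 38 mm wide, 60 mm tall; origin at its underside.
- mug: bystander: white mug, 84 mm wide, 95 mm tall; origin at its underside.
- gear: bystander: steel gear with brass hub lying flat, 55 mm wide, 22 mm tall; origin at its underside.
- driver: bystander: screwdriver lying on the bench.
- micrometer: bystander: black micrometer lying on the bench, about 150 mm long.

How it is judged:
By the outcome, as a careful person would: the job done as asked, in the order asked, and still so for the second after the job is handed in, while the arm keeps its last pose, push and grip.
It also fails if it takes over 64 s, if anything falls off the work surface, if the arm or the gripper's body presses on something with over 40 N, if the wrist force passes 120 N, or if a joint passes its speed limit or range.

## Working session

There is one attempt and no reset: what is moved stays moved. The work goes in short steps, Python scripts to look and compute and a shell command to move; the robot and the scene stay as the last step left them, time stands still between calls to the robot, and variables do not carry over. Pictures are saved under pics/ and viewed, at most 10 in all, crops included, and the job is handed in when it is done.

```bash
ls; mkdir -p pics
python3 - <<'E'
from station import arm
import cv2,numpy as np
s=arm.get_state(); print({k:np.round(v,3) for k,v in s.items()})
a=arm.get_image("scene");b=arm.get_image("side")
for n,i in(("scene",a),("side",b)):
    cv2.imwrite(f"pics/{n}.png",i["pixels"][:,:,::-1]); print(n,i["origin"],i["orientation"],i["fx"],i["cx"],i["cy"])
    np.savez(f"{n}.npz",**i)
E
```

```text
pics
shift.py
station.py
{'clock': np.float64(0.0), 'joint_positions': array([ 1.528,  0.502, -0.427,  1.551,  0.221,  1.138, -0.21 ]), 'dq': array([-0.001,  0.002, -0.002, -0.   ,  0.   ,  0.   , -0.001]), 'effort': array([-0.0000e+00, -5.6660e+01, -5.8160e+00, -2.7911e+01, -6.8000e-02,
        3.1000e-02,  0.0000e+00]), 'tcp_pos': array([ 0.195, -0.619,  0.226]), 'tool_rot': array([-3.14 , -0.   ,  0.306]), 'wrist_force': array([-0.413, -0.275, -0.546]), 'ft_torque': array([ 0.028, -0.05 ,  0.011]), 'grasp_force': np.float64(0.0), 'width': np.float64(0.092)}
scene [1.29434185 0.42413834 0.71497339] [-2.19028909  0.01574185  2.11733304] 499.6558321361979 330.05492213998616 230.5026463706943
side [0.04621655 0.51465537 0.58415214] [-2.14759175 -0.01779958 -2.34576321] 475.18985191834076 319.7159432698207 240.11189731110113
```
View pics/scene.png

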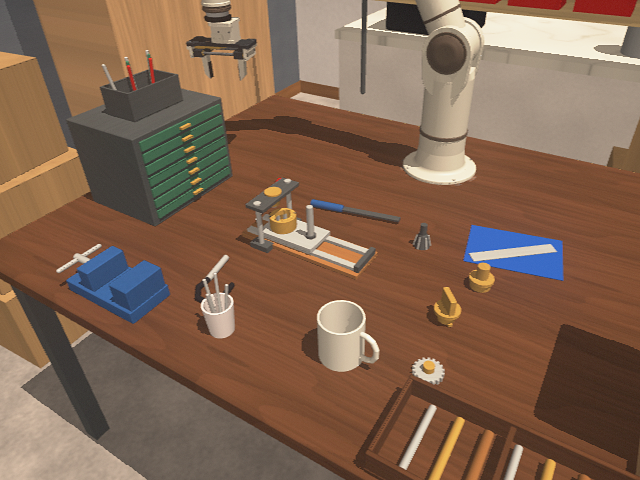

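View pics/side.png

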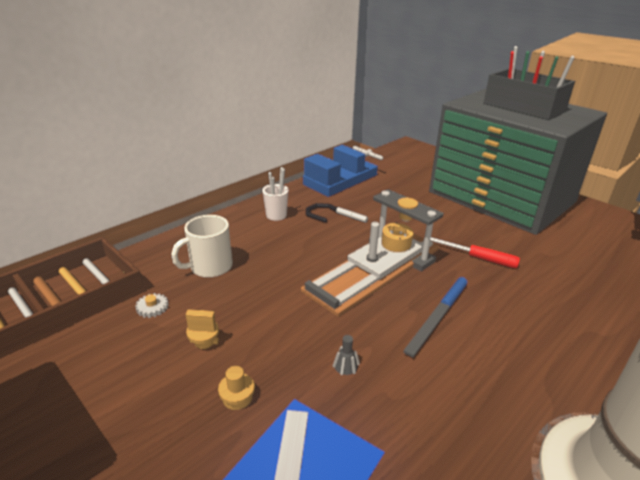

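The scene view shows the bar-grip cap at about (447,307), the plain cap at (482,277), the post top at (310,207), the bridge at (273,193) and the end stop at (365,258). The side view has the cap at (201,325), the post top at (374,226) and the end stop at (322,293). Next I'll measure these positions.

Create h.py:
```python
import numpy as np,cv2
from scipy.spatial.transform import Rotation as R
def cloud(i):
    z=np.asarray(i["z_map"],float); v,u=np.mgrid[:480,:640]
    c=np.stack([(u-i["cx"])/i["fx"]*z,(v-i["cy"])/i["fy"]*z,z],-1)
    return c@R.from_euler("xyz",i["orientation"]).as_matrix().T+i["origin"]
def box(P,u,v,r): # window of points
    return P[v-r[1]:v+r[1]+1,u-r[0]:u+r[0]+1].reshape(-1,3)
def rect(Q):
    return cv2.minAreaRect((Q[:,:2]*1000).astype(np.float32))
```

Run:
```python
import numpy as np
from h import *
for n,pts in(("scene",dict(cap=(447,300),plain=(482,272),post=(310,212),bridge=(273,193),stop=(365,258),bench=(400,260))),("side",dict(cap=(201,322),plain=(236,380),post=(374,232),bridge=(408,205),stop=(322,293),bench=(300,350)))):
    i=np.load(n+".npz");P=cloud(i)
    for k,(u,v) in pts.items():
        r=(40,25) if k in("bridge","stop") else (10,16)
        Q=box(P,u,v,r); lo,hi=dict(cap=(.058,.075),plain=(.046,.06),post=(.107,.125),bridge=(.112,.130),stop=(.02,.034),bench=(-.02,.02))[k]
        Q=Q[(Q[:,2]>lo)&(Q[:,2]<hi)]
        if len(Q)<4: print(n,k,len(Q));continue
        m=np.median(Q,0);Q=Q[np.linalg.norm(Q[:,:2]-m[:2],axis=1)<(.1 if r[0]==40 else .03)]
        print(n,k,len(Q),Q.mean(0).round(4),"top",np.percentile(Q[:,2],95).round(4),[np.round(x,1) for x in rect(Q)])
```

```text
scene cap 137 [0.5877 0.2463 0.0642] top 0.0671 [array([585.2, 245.2]), array([45.8, 12.6]), np.float64(40.8)]
scene plain 107 [0.4586 0.2735 0.0524] top 0.055 [array([455.8, 273.4]), array([23.6, 26.5]), np.float64(84.4)]
scene post 36 [ 0.5243 -0.1091  0.1119] top 0.1151 [array([ 522.8, -109.8]), array([14.6, 14.3]), np.float64(76.7)]
scene bridge 817 [ 0.5292 -0.2055  0.119 ] top 0.1235 [array([ 522.5, -171.9]), array([143.9, 131. ]), np.float64(0.3)]
scene stop 263 [0.5254 0.016  0.0242] top 0.0288 [array([525.7, -11.2]), array([ 81.8, 104.2]), np.float64(3.9)]
scene bench 304 [ 0.4625  0.0906 -0.0008] top 0.0012 [array([461.6,  90.5]), array([58.5, 45.7]), np.float64(25.6)]
side cap 186 [0.5828 0.243  0.0647] top 0.0678 [array([584.5, 241.7]), array([34.8, 15.2]), np.float64(42.7)]
side plain 258 [0.4544 0.2716 0.0534] top 0.0559 [array([456.2, 270.3]), array([25.1, 24.9]), np.float64(79.3)]
side post 50 [ 0.5223 -0.11    0.1127] top 0.1161 [array([ 522.6, -111.1]), array([14.1, 11.8]), np.float64(56.5)]
side bridge 1079 [ 0.5172 -0.2044  0.1203] top 0.1251 [array([ 523.5, -172.7]), array([134.2, 143.1]), np.float64(89.9)]
side stop 625 [0.5233 0.0056 0.0239] top 0.0297 [array([523.6, -16.5]), array([105.6,  82.2]), np.float64(89.5)]
side bench 530 [0.4626 0.1379 0.0008] top 0.0023 [array([463.3, 138. ]), array([34. , 59.7]), np.float64(46.7)]
```

Run:
```python
import numpy as np
from h import *
for n in("scene","side"):
    P=cloud(np.load(n+".npz")).reshape(-1,3)
    def sel(x0,x1,y0,y1,z0,z1):return P[(P[:,0]>x0)&(P[:,0]<x1)&(P[:,1]>y0)&(P[:,1]<y1)&(P[:,2]>z0)&(P[:,2]<z1)]
    for k,b in dict(bridge=(.42,.63,-.28,-.14,.115,.13),stop=(.44,.61,-.02,.06,.025,.032),rim=(.48,.57,-.25,-.13,.062,.069),post=(.5,.55,-.13,-.09,.1135,.12),cap=(.55,.62,.21,.28,.064,.07)).items():
        Q=sel(*b);print(n,k,len(Q),Q.mean(0).round(4),[np.round(x,1) for x in rect(Q)])
```

```text
scene bridge 739 [ 0.5277 -0.2083  0.1195] [array([ 522.7, -211.2]), array([143.9,  52.5]), np.float64(0.3)]
scene stop 129 [0.5259 0.0316 0.027 ] [array([522.7,  31.3]), array([82.4, 13.1]), np.float64(0.9)]
scene rim 222 [ 0.5237 -0.1866  0.0644] [array([ 522.6, -187.4]), array([63. , 63.4]), np.float64(63.7)]
scene post 12 [ 0.5232 -0.1104  0.1144] [array([ 523.6, -110.3]), array([ 8.8, 12.1]), np.float64(59.6)]
scene cap 90 [0.5858 0.2457 0.0656] [array([585.2, 245.5]), array([42.9, 12.1]), np.float64(40.8)]
side bridge 965 [ 0.5179 -0.2084  0.121 ] [array([ 523.4, -212.9]), array([ 53.8, 143.1]), np.float64(89.9)]
side stop 230 [0.522  0.0298 0.0284] [array([524.3,  28.9]), array([14.1, 81.7]), np.float64(89.4)]
side rim 321 [ 0.5219 -0.1884  0.0657] [array([ 523.4, -190.2]), array([62.1, 63.9]), np.float64(55.8)]
side post 24 [ 0.5236 -0.1113  0.1151] [array([ 523.3, -111.6]), array([14., 10.]), np.float64(56.5)]
side cap 166 [0.5858 0.2439 0.0663] [array([586.4, 243.5]), array([43.7, 15.2]), np.float64(42.7)]
```

```bash
cat >> h.py <<'E'
def plan(p,yaw,s=None):
    from station import arm
    s=s or arm.get_state(); Rt=R.from_euler("xyz",s["tool_rot"]); G=R.from_euler("xyz",[np.pi,0,yaw])
    print("t",round(float(s["clock"]),2),"now",np.round(s["tcp_pos"],4),np.round(s["tool_rot"],3),"q7",np.round(s["joint_positions"][6],2))
    print("shift(tool now)",Rt.inv().apply(np.array(p)-s["tcp_pos"]).round(4),"rotvec",(Rt.inv()*G).as_rotvec().round(4),"shift(goal axes)",G.inv().apply(np.array(p)-s["tcp_pos"]).round(4))
E
python3 - <<'E'
from h import *
for n in("scene","side"):
    P=cloud(np.load(n+".npz"))[::1].reshape(-1,3)
    for lo,hi in((.06,.11),(.14,.4)):
        Q=P[(P[:,2]>lo)&(P[:,2]<hi)&(np.abs(P[:,1])<.8)&(P[:,0]>.2)&(P[:,0]<1)]
        H,_,_=np.histogram2d(Q[:,0],Q[:,1],bins=[np.arange(.2,1.01,.1),np.arange(-.8,.81,.1)]);print(n,lo);print(H.astype(int))
plan((.523,-.111,.2),np.pi/2)
E
```

```text
scene 0.06
[[  0   0   0   0   0   0   0   0   0   0   0   0   0   0   0   0]
 [  0   0   6 191   0   0   0   0   0   9   0   0   0   0   0   0]
 [  0   0  11 470   0  51  29   0   0   0   0   0   0   0   0   0]
 [  0   0   4 579   0 171 291   0   0   0 113   0   0   0   0   0]
 [120 387 440 318   0   0   0   0   0   0  14   0   0   0   0   0]
 [  0   0   0   0   0   0   0   0 477 812   0   0   0   0   0   0]
 [  0   0   0 280 769 628 411 128  37 248   0   0   0   0   0   0]
 [  0   0   0  52  99  71   0   0   0   0   0   0   0   0   0   0]]
scene 0.14
[[   7  879  582    0    0    0    0    0    0    0    0    0    0    0
     0    0]
 [   0   39  258  426    0    0    0    0    0    0    0    0    0    0
     0    0]
 [   0  478 1270 1036    0    0    0    0    0    0    0    0    0    0
     0    0]
 [ 102  992 1681 1289    0    0    0    0    0    0    0    0    0    0
     0    0]
 [ 380 1225 1400  720    0    0    0    0    0    0    0    0    0    0
     0    0]
 [   0    0    0    0    0    0    0    0    0    0    0    0    0    0
     0    0]
 [   0    0    0    0    0    0
[... 869 characters left out ...]
  69  935 2214 1667    0    0    0    0    0    0    0    0    0    0
     0    0]
 [   0  484 1845 1394    0    0    0    0    0    0    0    0    0    0
     0    0]
 [   0  119  383  580    0    0    0    0    0    0    0    0    0    0
     0    0]
 [   0    0    0    0    0    0    0    0    0    0    0    0    0    0
     0    0]
 [   0    0    0    0    0    0    0    0    0    0    0    0    0    0
     0    0]
 [   0    0    0    0    0    0    0    0    0    0    0    0    0    0
     0    0]]
t 0.1 now [ 0.1955 -0.6193  0.2258] [-3.14  -0.     0.306] q7 -0.21
shift(tool now) [ 0.4654 -0.386   0.0265] rotvec [-1.400e-03 -1.100e-03 -1.265e+00] shift(goal axes) [0.5083 0.3275 0.0258]
```

The manual's scale: shifts go in units of 50 mm. Converting my numbers, -0.033 m is -0.66, 0.0141 m is 0.282.

```bash
echo '0.092 0.282 -0.66 0 0 0 0 | 0.092 0.282 -0.66 0 0 0 0 | 0.092 0.282 -0.66 0 0 0 0 | 0.092 0.282 -0.66 0 0 0 0 | 0.092 0.282 -0.66 0 0 0 0' > m.json && python3 shift.py m.json 30
echo '0.092 0.282 -0.66 0 0 0 0 | 0.092 0.282 -0.66 0 0 0 0 | 0.092 0.65 -0.466 0 0 0 0 | 0.092 0.65 -0.466 0 0 0 0 | 0.092 0.65 -0.466 0 0 0 0' > m.json && python3 shift.py m.json
echo '0.092 0.65 -0.466 0 0 0 0 | 0.092 0.65 -0.466 0 0 0 0 | 0.092 0 0 0 0 0 -0.12 | 0.092 0 0 0 0 0 -0.12 | 0.092 0 0 0 0 0 -0.12' > m.json && python3 shift.py m.json
echo '0.092 0 0 0 0 0 -0.12 | 0.092 0 0 0 0 0 -0.12 | 0.092 0 0 0 0 0 -0.12 | 0.092 0 0 0 0 0 -0.12 | 0.092 0 0 0 0 0 -0.12' > m.json && python3 shift.py m.json
python3 -c "
from h import *
plan((.523,-.111,.2),np.pi/2)"
```

```text
clock: 0.52
tcp_pos: [0.2131, -0.4392, 0.2261]
tool_rot: [-3.141, 0.0, 0.306]
wrist_force: [1.1, -0.8, 0.5]
width: 0.0916
grasp_force: 0.0
clock: 0.93
tcp_pos: [0.2923, -0.2723, 0.2267]
tool_rot: [3.141, 0.001, 0.304]
wrist_force: [0.7, -0.5, -0.3]
width: 0.0919
grasp_force: 0.0
clock: 1.35
tcp_pos: [0.3404, -0.2088, 0.2266]
tool_rot: [-3.141, 0.0, 0.674]
wrist_force: [-0.0, 0.1, 0.4]
width: 0.0919
grasp_force: 0.0
clock: 1.77
tcp_pos: [0.3399, -0.2096, 0.2265]
tool_rot: [-3.141, -0.0, 1.272]
wrist_force: [0.5, 0.9, -0.2]
width: 0.0915
grasp_force: 0.0
t 1.77 now [ 0.3399 -0.2096  0.2265] [-3.141 -0.     1.272] q7 0.15
shift(tool now) [0.1482 0.146  0.0265] rotvec [-5.000e-04 -1.000e-04 -2.989e-01] shift(goal axes) [0.0986 0.1831 0.0265]
```

To row units: 0.0305 m is 0.61, 0.0164 m is 0.328.

```bash
echo '0.092 0 0 0 0 0 -0.1 | 0.092 0 0 0 0 0 -0.1 | 0.092 0 0 0 0 0 -0.099 | 0.092 0.328 0.61 0 0 0 0 | 0.092 0.328 0.61 0 0 0 0' > m.json && python3 shift.py m.json
echo '0.092 0.328 0.61 0 0 0 0 | 0.092 0.328 0.61 0 0 0 0 | 0.092 0.328 0.61 0 0 0 0 | 0.092 0.328 0.61 0 0 0 0 | 0.092 0 0 0 0 0 0' > m.json && python3 shift.py m.json
python3 - <<'E'
from h import *
from station import arm
plan((.5233,-.111,.08),np.pi/2)
i=arm.get_image("wrist");cv2.imwrite("pics/w1.png",i["pixels"][:,:,::-1])
print(i["tool_from_camera"].round(4),i["fx"],i["cx"],i["cy"])
E
```

```text
clock: 2.18
tcp_pos: [0.4005, -0.1786, 0.2265]
tool_rot: [-3.14, 0.002, 1.56]
wrist_force: [0.1, -0.8, 0.4]
width: 0.0917
grasp_force: 0.0
clock: 2.6
tcp_pos: [0.5289, -0.107, 0.2268]
tool_rot: [3.137, -0.005, 1.571]
wrist_force: [0.7, 0.9, 0.6]
width: 0.0917
grasp_force: 0.0
t 2.6 now [ 0.5289 -0.107   0.2268] [ 3.137 -0.005  1.571] q7 -0.14
shift(tool now) [-0.0047 -0.0062  0.1468] rotvec [ 0.0044 -0.005   0.0004] shift(goal axes) [-0.004  -0.0056  0.1468]
[[ 4.000e-04 -9.661e-01 -2.582e-01  6.990e-02]
 [ 1.000e+00  3.000e-04  1.000e-04 -9.000e-04]
 [-0.000e+00 -2.582e-01  9.661e-01 -1.579e-01]
 [ 0.000e+00  0.000e+00  0.000e+00  1.000e+00]] 371.64829954431775 322.2267263226428 237.80371274978194
```

View pics/w1.png

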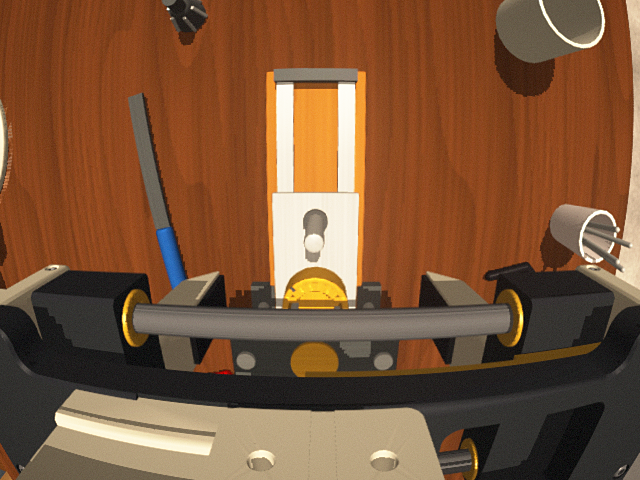

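The wrist view shows the post top at (314,243), centred between the open fingers, with the bridge behind it. Descending now.

To row units: 0.03 m is 0.6.

```bash
echo '0.092 0 0 0.6 0 0 0 | 0.092 0 0 0.6 0 0 0 | 0.092 0 0 0.6 0 0 0 | 0.092 0 0 0 0 0 0 | 0.092 0 0 0 0 0 0' > m.json && python3 shift.py m.json
python3 -c "
from h import *
plan((.5233,-.111,.08),np.pi/2)"
```

```text
clock: 3.07
tcp_pos: [0.5216, -0.1129, 0.1357]
tool_rot: [-3.137, -0.001, 1.564]
wrist_force: [0.6, 0.4, 0.4]
width: 0.0917
grasp_force: 0.0
t 3.07 now [ 0.5216 -0.1129  0.1357] [-3.137e+00 -1.000e-03  1.564e+00] q7 -0.22
shift(tool now) [0.0018 0.0019 0.0557] rotvec [-0.0042 -0.0009 -0.0064] shift(goal axes) [0.0019 0.0017 0.0557]
```

To row units: 0.028 m is 0.56, 0.001 m is 0.02.

```bash
echo '0.092 0.02 0.02 0.56 0 0 0 | 0.092 0 0 0.56 0 0 0 | 0.04 0 0 0 0 0 0 | 0.01 0 0 0 0 0 0 | 0.01 0 0 0 0 0 0' > m.json && python3 shift.py m.json 25
echo '0.01 0 0 0 0 0 0 | 0.01 0 0 0 0 0 0 | 0.01 0 0 0 0 0 0 | 0.01 0 0 0 0 0 0 | 0.01 0 0 0 0 0 0' > m.json && python3 shift.py m.json
```

```text
clock: 3.48
tcp_pos: [0.5262, -0.1118, 0.0831]
tool_rot: [3.139, 0.001, 1.565]
wrist_force: [0.5, -0.7, -0.3]
width: 0.0766
grasp_force: 0.0
clock: 3.9
tcp_pos: [0.525, -0.1117, 0.0812]
tool_rot: [3.141, 0.0, 1.565]
wrist_force: [-0.0, 0.2, -0.3]
width: 0.0433
grasp_force: 0.0
```

```bash
echo '0.01 0 0 0 0 0 0 | 0.01 0 0 0 0 0 0 | 0.01 0 0 0 0 0 0 | 0.01 0 0 0 0 0 0 | 0.01 0 0 0 0 0 0' > m.json && python3 shift.py m.json; echo '0.01 0 0 0 0 0 0 | 0.01 0 0 0 0 0 0' > m.json && python3 shift.py m.json; echo '0.01 0.3 0 0 0 0 0 | 0.01 0.3 0 0 0 0 0 | 0.01 0.3 0 0 0 0 0 | 0.01 0.3 0 0 0 0 0 | 0.01 0 0 0 0 0 0' > m.json && python3 shift.py m.json
```

```text
clock: 4.32
tcp_pos: [0.5228, -0.1115, 0.0804]
tool_rot: [-3.138, 0.0, 1.565]
wrist_force: [-5.5, 0.5, 4.1]
width: 0.0159
grasp_force: 25.0
clock: 4.48
tcp_pos: [0.5228, -0.1115, 0.0804]
tool_rot: [-3.138, 0.0, 1.565]
wrist_force: [-4.9, -0.7, 4.4]
width: 0.0157
grasp_force: 25.0
clock: 4.9
tcp_pos: [0.523, -0.0487, 0.0804]
tool_rot: [-3.138, -0.001, 1.568]
wrist_force: [-6.9, 4.7, 4.8]
width: 0.0158
grasp_force: 25.0
```

To row units: 0.008 m is 0.16, 0.004 m is 0.08.

```bash
echo '0.01 0.16 0 0 0 0 0 | 0.01 0.16 0 0 0 0 0 | 0.01 0.08 0 0 0 0 0 | 0.01 0 0 0 0 0 0' > m.json && python3 shift.py m.json; echo '0.01 0.04 0 0 0 0 0 | 0.01 0.04 0 0 0 0 0 | 0.01 0 0 0 0 0 0' > m.json && python3 shift.py m.json; echo '0.01 0.04 0 0 0 0 0 | 0.01 0 0 0 0 0 0' > m.json && python3 shift.py m.json
```

```text
clock: 5.23
tcp_pos: [0.523, -0.0317, 0.0804]
tool_rot: [-3.137, 0.001, 1.565]
wrist_force: [-6.9, -0.0, 6.6]
width: 0.0157
grasp_force: 25.0
clock: 5.48
tcp_pos: [0.523, -0.029, 0.0803]
tool_rot: [-3.137, 0.003, 1.564]
wrist_force: [-5.9, -2.7, 5.9]
width: 0.0152
grasp_force: 25.0
clock: 5.65
tcp_pos: [0.523, -0.0272, 0.0803]
tool_rot: [-3.137, 0.003, 1.564]
wrist_force: [-7.2, -2.7, 6.5]
width: 0.0153
grasp_force: 25.0
```

```bash
echo '0.01 0.04 0 0 0 0 0 | 0.01 0.04 0 0 0 0 0 | 0.01 0 0 0 0 0 0' > m.json && python3 shift.py m.json; echo '0.01 0.04 0 0 0 0 0 | 0.01 0 0 0 0 0 0' > m.json && python3 shift.py m.json;echo '0.01 0.04 0 0 0 0 0 | 0.01 0 0 0 0 0 0' > m.json && python3 shift.py m.json
```

```text
clock: 5.9
tcp_pos: [0.523, -0.0244, 0.0803]
tool_rot: [-3.137, 0.004, 1.563]
wrist_force: [-6.2, -5.0, 6.7]
width: 0.0154
grasp_force: 25.0
clock: 6.07
tcp_pos: [0.523, -0.0244, 0.0803]
tool_rot: [-3.137, 0.007, 1.562]
wrist_force: [-6.5, -9.0, 7.0]
width: 0.0151
grasp_force: 25.0
clock: 6.23
tcp_pos: [0.523, -0.0244, 0.0803]
tool_rot: [-3.136, 0.009, 1.561]
wrist_force: [-7.0, -13.7, 7.5]
width: 0.0153
grasp_force: 25.0
```

Stopped hard at post y = -0.0244, with the force building. I'll ease off, release and rise.

```bash
echo '0.01 -0.08 0 0 0 0 0 | 0.01 0 0 0 0 0 0 | 0.05 0 0 0 0 0 0 | 0.05 0 0 0 0 0 0 | 0.05 0 0 0 0 0 0' > m.json && python3 shift.py m.json; echo '0.05 0 0 0 0 0 0 | 0.05 0 0 0 0 0 0 | 0.05 0 0 -0.4 0 0 0 | 0.05 0 0 -0.7 0 0 0 | 0.05 0 0 -0.7 0 0 0' > m.json && python3 shift.py m.json; echo '0.05 0 0 -0.7 0 0 0 | 0.05 0 0 0 0 0 0' > m.json && python3 shift.py m.json;  python3 - <<'E'
from h import *
from station import arm
plan((.5855,.2445,.2),np.radians(41.5)-np.pi)
for n in("scene","side"):
    i=arm.get_image(n);P=cloud(i).reshape(-1,3);np.savez(n+"2.npz",**i)
    def sel(x0,x1,y0,y1,z0,z1):return P[(P[:,0]>x0)&(P[:,0]<x1)&(P[:,1]>y0)&(P[:,1]<y1)&(P[:,2]>z0)&(P[:,2]<z1)]
    for k,b in dict(rim=(.48,.57,-.15,-.06,.062,.069),post=(.5,.55,-.04,0,.1135,.12),cap=(.55,.62,.21,.28,.064,.07)).items():
        Q=sel(*b);print(n,k,len(Q),[np.round(x,1) for x in rect(Q)] if len(Q)>3 else "")
E
```

```text
clock: 6.65
tcp_pos: [0.5259, -0.0214, 0.0809]
tool_rot: [3.14, -0.0, 1.565]
wrist_force: [0.5, 0.4, -0.3]
width: 0.0309
grasp_force: 0.0
clock: 7.07
tcp_pos: [0.5242, -0.0209, 0.1707]
tool_rot: [-3.139, -0.001, 1.566]
wrist_force: [1.2, -0.5, 0.2]
width: 0.0496
grasp_force: 0.0
clock: 7.23
tcp_pos: [0.5298, -0.0203, 0.2122]
tool_rot: [3.131, 0.001, 1.566]
wrist_force: [2.0, -0.1, 1.6]
width: 0.0501
grasp_force: 0.0
t 7.23 now [ 0.5298 -0.0203  0.2122] [3.131e+00 1.000e-03 1.566e+00] q7 -0.32
shift(tool now) [0.2651 0.0543 0.0126] rotvec [ 0.0046  0.0128 -2.3001] shift(goal axes) [-0.2172  0.1614  0.0122]
scene rim 241 [array([ 522.3, -101.7]), array([64.8, 61.6]), np.float64(31.5)]
scene post 9 [array([523.8, -23. ]), array([11.6,  7.8]), np.float64(9.1)]
scene cap 96 [array([585.6, 245.2]), array([43.9, 12.6]), np.float64(41.3)]
side rim 359 [array([ 523.6, -102.6]), array([63.2, 61.9]), np.float64(20.2)]
side post 30 [array([524.1, -25.2]), array([12.7, 14.2]), np.float64(42.0)]
side cap 162 [array([586.5, 243.5]), array([43.3, 13.3]), np.float64(42.0)]
```

To row units: 0.0078 m is 0.156, 0.038 m is 0.76.

```bash
echo '0.05 0.76 0.156 0 0 0 0 | 0.05 0.76 0.156 0 0 0 0 | 0.05 0.76 0.156 0 0 0 0 | 0.05 0.76 0.156 0 0 0 0 | 0.05 0.76 0.156 0 0 0 0' > m.json && python3 shift.py m.json
echo '0.05 0.76 0.156 0 0 0 0 | 0.05 0.76 0.156 0 0 0 0 | 0.05 0 0 0 0 0 -0.12 | 0.05 0 0 0 0 0 -0.12 | 0.05 0 0 0 0 0 -0.12' > m.json && python3 shift.py m.json
echo '0.05 0 0 0 0 0 -0.12 | 0.05 0 0 0 0 0 -0.12 | 0.05 0 0 0 0 0 -0.12 | 0.05 0 0 0 0 0 -0.12 | 0.05 0 0 0 0 0 -0.12' > m.json && python3 shift.py m.json
echo '0.05 0 0 0 0 0 -0.12 | 0.05 0 0 0 0 0 -0.12 | 0.05 0 0 0 0 0 -0.12 | 0.05 0 0 0 0 0 -0.12 | 0.05 0 0 0 0 0 -0.12' > m.json && python3 shift.py m.json
echo '0.05 0 0 0 0 0 -0.12 | 0.05 0 0 0 0 0 -0.12 | 0.05 0 0 0 0 0 -0.12 | 0.05 0 0 0 0 0 -0.12 | 0.05 0 0 0 0 0 -0.12' > m.json && python3 shift.py m.json
echo '0.05 0 0 0 0 0 -0.12 | 0.05 0 0 0 0 0 0 | 0.05 0 0 0 0 0 0 | 0.05 0 0 0 0 0 0' > m.json && python3 shift.py m.json
python3 - <<'E'
from h import *
from station import arm
plan((.5855,.2445,.034),np.radians(41.5)-np.pi)
s=arm.get_state();i=arm.get_image("wrist");cv2.imwrite("pics/w2.png",i["pixels"][:,:,::-1])
z=i["z_map"].astype(float);v,u=np.mgrid[:480,:640];a=u-i["cx"];b=v-i["cy"];r=np.hypot(a,b)+1e-9;t=r/i["fx"]
k=np.tan(t)/r*z;c=np.stack([a*k,b*k,z],-1)
T=i["tool_from_camera"];P=(c@T[:3,:3].T+T[:3,3])@R.from_euler("xyz",s["tool_rot"]).as_matrix().T+s["tcp_pos"]
P=P[(t<1.2)];P=P[(abs(P[:,0]-.585)<.04)&(abs(P[:,1]-.244)<.04)]
for lo in(.02,.05,.058,.062,.064):
    Q=P[(P[:,2]>lo)&(P[:,2]<.075)];print(lo,len(Q),[np.round(x,1) for x in rect(Q)] if len(Q)>3 else "")
E
```

```text
clock: 7.75
tcp_pos: [0.5647, 0.1694, 0.2038]
tool_rot: [-3.139, 0.001, 1.564]
wrist_force: [1.0, -0.7, 0.0]
width: 0.0499
grasp_force: 0.0
clock: 8.17
tcp_pos: [0.5799, 0.2457, 0.2034]
tool_rot: [-3.138, -0.0, 1.934]
wrist_force: [0.6, 0.4, -0.6]
width: 0.05
grasp_force: 0.0
clock: 8.58
tcp_pos: [0.5805, 0.2439, 0.2035]
tool_rot: [-3.139, -0.002, 2.531]
wrist_force: [0.1, 0.3, -1.1]
width: 0.05
grasp_force: 0.0
clock: 9.0
tcp_pos: [0.5806, 0.2439, 0.2036]
tool_rot: [-3.141, -0.003, 3.131]
wrist_force: [0.6, 1.0, -0.4]
width: 0.0499
grasp_force: 0.0
clock: 9.42
tcp_pos: [0.5806, 0.2439, 0.2036]
tool_rot: [3.141, -0.003, -2.552]
wrist_force: [-0.1, -0.4, 0.6]
width: 0.0499
grasp_force: 0.0
clock: 9.75
tcp_pos: [0.581, 0.2441, 0.2047]
tool_rot: [3.141, -0.001, -2.441]
wrist_force: [0.7, -0.6, -0.7]
width: 0.0501
grasp_force: 0.0
t 9.75 now [0.581  0.2441 0.2047] [ 3.141e+00 -1.000e-03 -2.441e+00] q7 1.22
shift(tool now) [-0.0039 -0.0028  0.1707] rotvec [ 0.0008 -0.0013 -0.0241] shift(goal axes) [-0.0036 -0.0027  0.1707]
0.02 2551 [array([583.9, 242.7]), array([49.8, 50.9]), np.float64(40.9)]
0.05 771 [array([584.8, 242.8]), array([43.5, 12.3]), np.float64(40.2)]
0.058 758 [array([584.8, 242.8]), array([43.5, 12.3]), np.float64(40.2)]
0.062 744 [array([584.9, 242.9]), array([43.3, 12.3]), np.float64(40.2)]
0.064 735 [array([584.9, 242.9]), array([43.3, 12.3]), np.float64(40.2)]
```

View pics/w2.png

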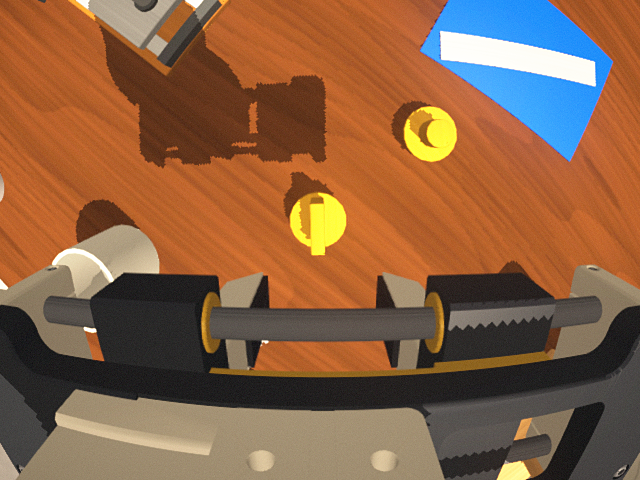

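The wrist view shows the bar-grip cap at (318,220), its bar running straight along the tool's x axis. The plain cap at (430,133) is clear. Centre from the wrist is (0.585, 0.243) at 40.2 degrees, so I'll descend and grip.

```bash
echo '0.05 -0.05 -0.064 0.6 0 0 0 | 0.05 0 0 0.7 0 0 0 | 0.05 0 0 0.7 0 0 0 | 0.05 0 0 0 0 0 0 | 0.05 0 0 0 0 0 0' > m.json && python3 shift.py m.json; echo '0.05 0 0 0.6 0 0 0 | 0.05 0 0 0.5 0 0 0 | 0.05 0 0 0.3 0 0 0 | 0.05 0 0 0 0 0 0 | 0.05 0 0 0 0 0 0' > m.json && python3 shift.py m.json
python3 -c "
from h import *
plan((.585,.2433,.034),-2.44)"
```

```text
clock: 10.22
tcp_pos: [0.5843, 0.2427, 0.1045]
tool_rot: [3.141, -0.003, -2.439]
wrist_force: [-0.9, 0.2, 0.6]
width: 0.05
grasp_force: 0.0
clock: 10.63
tcp_pos: [0.586, 0.244, 0.0372]
tool_rot: [3.141, 0.001, -2.439]
wrist_force: [-0.7, 0.1, 0.6]
width: 0.0498
grasp_force: 0.0
t 10.63 now [0.586  0.244  0.0372] [ 3.141e+00  1.000e-03 -2.439e+00] q7 1.12
shift(tool now) [0.0012 0.0001 0.0032] rotvec [0.0001 0.0011 0.0013] shift(goal axes) [0.0012 0.0001 0.0032]
```

To row units: 0.003 m is 0.06, 0.001 m is 0.02.

```bash
echo '0.005 0.02 0 0.06 0 0 0 | 0.005 0 0 0 0 0 0 | 0.005 0 0 0 0 0 0 | 0.005 0 0 0 0 0 0 | 0.005 0 0 0 0 0 0' > m.json && python3 shift.py m.json 45;echo '0.005 0 0 0 0 0 0 | 0.005 0 0 0 0 0 0 | 0.005 0 0 0 0 0 0 | 0.005 0 0 0 0 0 0 | 0.005 0 0 0 0 0 0' > m.json && python3 shift.py m.json
python3 -c "
from h import *
plan((.585,.2433,.034),-2.44)"
```

```text
clock: 11.05
tcp_pos: [0.5851, 0.2428, 0.0334]
tool_rot: [-3.141, 0.001, -2.439]
wrist_force: [0.7, -0.1, -0.4]
width: 0.0215
grasp_force: 0.0
clock: 11.47
tcp_pos: [0.5849, 0.2427, 0.033]
tool_rot: [-3.141, 0.0, -2.438]
wrist_force: [-0.5, -1.0, 2.9]
width: 0.0118
grasp_force: 45.0
t 11.47 now [0.5849 0.2427 0.033 ] [-3.141  0.    -2.438] q7 1.12
shift(tool now) [-0.0005  0.0004 -0.001 ] rotvec [-0.0003  0.0002  0.0015] shift(goal axes) [-0.0005  0.0004 -0.001 ]
```

To row units: -0.035 m is -0.7, -0.02 m is -0.4.

```bash
echo '0.005 0 0 -0.4 0 0 0 | 0.005 0 0 -0.7 0 0 0 | 0.005 0 0 -0.7 0 0 0 | 0.005 0 0 -0.7 0 0 0 | 0.005 0 0 -0.7 0 0 0' > m.json && python3 shift.py m.json
echo '0.005 0.54 -0.446 0 0 0 0 | 0.005 0.54 -0.446 0 0 0 0 | 0.005 0.54 -0.446 0 0 0 0 | 0.005 0.54 -0.446 0 0 0 0 | 0.005 0.54 -0.446 0 0 0 0' > m.json && python3 shift.py m.json
echo '0.005 0.54 -0.446 0 0 0 0 | 0.005 0.54 -0.446 0 0 0 0 | 0.005 0.54 -0.446 0 0 0 0 | 0.005 0.54 -0.446 0 0 0 0 | 0.005 0.54 -0.446 0 0 0 0' > m.json && python3 shift.py m.json
echo '0.005 0 0 0 0 0 0.117 | 0.005 0 0 0 0 0 0.117 | 0.005 0 0 0 0 0 0.117 | 0.005 0 0 0 0 0 0.117 | 0.005 0 0 0 0 0 0.117' > m.json && python3 shift.py m.json
echo '0.005 0 0 0 0 0 0.117 | 0.005 0 0 0 0 0 0 | 0.005 0 0 0 0 0 0 | 0.005 0 0 0 0 0 0' > m.json && python3 shift.py m.json
python3 - <<'E'
from h import *
from station import arm
plan((.523,-.1024,.115),-np.pi)
s=arm.get_state();p=s["tcp_pos"]
for n in("scene","side"):
    i=arm.get_image(n);P=cloud(i);hsv=cv2.cvtColor(i["pixels"],cv2.COLOR_RGB2HSV)
    m=(hsv[...,0]>12)&(hsv[...,0]<32)&(hsv[...,1]>120)&(np.abs(P[...,0]-p[0])<.05)&(np.abs(P[...,1]-p[1])<.05)
    Q=P[m];h=Q[:,2]-(p[2]-.033)
    for k,lo,hi in(("bar",.033,.07),("disc",.022,.032),("plug",.009,.02)):
        q=Q[(h>lo)&(h<hi)];print(n,k,len(q),[np.round(x,1) for x in rect(q)] if len(q)>3 else "",np.percentile(q[:,2],[5,95]).round(4) if len(q) else "")
    ys,xs=np.where(m);u0,v0=int(xs.mean()),int(ys.mean());c=i["pixels"][max(0,v0-75):v0+75,u0-65:u0+65,::-1];cv2.imwrite(f"pics/h_{n}.png",cv2.resize(c,None,fx=4,fy=4)[:600])
a=cv2.imread("pics/h_scene.png");b=cv2.imread("pics/h_side.png");cv2.imwrite("pics/h.png",cv2.resize(np.hstack([a,b]),(800,460)))
E
```

```text
clock: 11.88
tcp_pos: [0.5839, 0.2429, 0.1953]
tool_rot: [3.141, -0.0, -2.437]
wrist_force: [1.4, 0.0, -0.5]
width: 0.0115
grasp_force: 45.0
clock: 12.3
tcp_pos: [0.553, 0.0691, 0.1938]
tool_rot: [-3.141, -0.0, -2.437]
wrist_force: [-0.2, -0.3, -0.5]
width: 0.0118
grasp_force: 45.0
clock: 12.72
tcp_pos: [0.5221, -0.1035, 0.1937]
tool_rot: [-3.141, -0.0, -2.438]
wrist_force: [0.4, 0.4, -1.8]
width: 0.0116
grasp_force: 45.0
clock: 13.13
tcp_pos: [0.5226, -0.1018, 0.1937]
tool_rot: [-3.141, 0.0, -3.029]
wrist_force: [0.5, 0.1, -1.8]
width: 0.0117
grasp_force: 45.0
clock: 13.47
tcp_pos: [0.5229, -0.1019, 0.1932]
tool_rot: [-3.141, 0.0, -3.137]
wrist_force: [0.2, 0.4, -1.5]
width: 0.0118
grasp_force: 45.0
t 13.47 now [ 0.5229 -0.1019  0.1932] [-3.141  0.    -3.137] q7 1.11
shift(tool now) [-0.0001 -0.0005  0.0782] rotvec [-0.0005  0.0002  0.005 ] shift(goal axes) [-0.0001 -0.0005  0.0782]
scene bar 129 [array([532.5, -98.7]), array([26.9, 26.9]), np.float64(53.2)] [0.1945 0.2255]
scene disc 180 [array([528.2, -95.3]), array([41.5, 49.1]), np.float64(32.7)] [0.1835 0.1907]
scene plug 44 [array([533.1, -93.5]), array([13.5, 32.3]), np.float64(27.2)] [0.1693 0.1763]
side bar 152 [array([513.6, -99.5]), array([34.6, 24.4]), np.float64(55.2)] [0.1943 0.2267]
side disc 221 [array([520.6, -93.6]), array([48.5, 35.7]), np.float64(34.2)] [0.1841 0.1918]
side plug 77 [array([523.5, -92.5]), array([36. , 20.1]), np.float64(20.6)] [0.1692 0.177 ]
```

View pics/h.png

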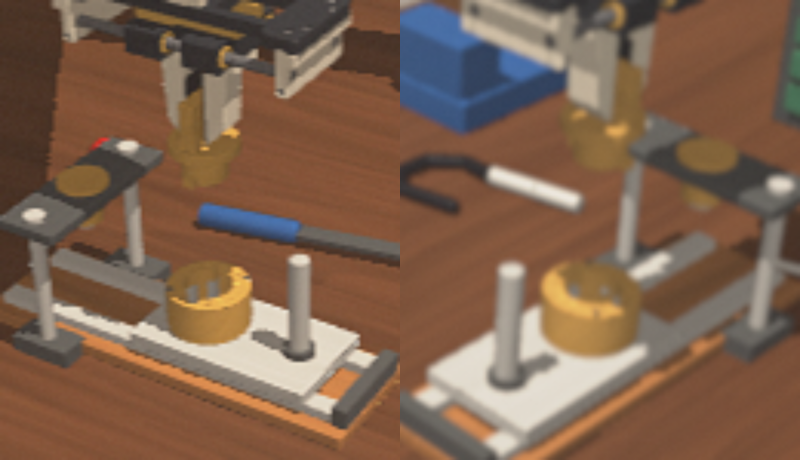

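The crops show the cap hanging upright in the fingers above the housing, which now stands clear of the bridge against the stop. I'll fit circles to the disc and the housing in the same images to get their relative offset.

Run:
```python
from h import *
from station import arm
from scipy.optimize import least_squares
p=arm.get_state()["tcp_pos"];o=p[2]-.033
for n in("scene","side"):
    i=arm.get_image(n);P=cloud(i);hsv=cv2.cvtColor(i["pixels"],cv2.COLOR_RGB2HSV)
    m=(hsv[...,0]>10)&(hsv[...,0]<34)&(hsv[...,1]>90)
    Q=P[m];Q=Q[np.hypot(Q[:,0]-.523,Q[:,1]+.102)<.045]
    for k,r,lo,hi in(("disc",.026,o+.0225,o+.0285),("plug",.017,o+.01,o+.019),("housing",.032,.04,.061)):
        q=Q[(Q[:,2]>lo)&(Q[:,2]<hi)]
        f=least_squares(lambda c:np.hypot(q[:,0]-c[0],q[:,1]-c[1])-r,[.523,-.102],loss="soft_l1",f_scale=.001)
        print(n,k,len(q),f.x.round(4),np.std(f.fun).round(4))
```

```text
scene disc 81 [ 0.5218 -0.1004] 0.0039
scene plug 31 [ 0.5225 -0.0995] 0.0013
scene housing 264 [ 0.5218 -0.1016] 0.0043
side disc 73 [ 0.526  -0.1023] 0.0011
side plug 61 [ 0.5258 -0.102 ] 0.0013
side housing 376 [ 0.5241 -0.104 ] 0.0038
```

```bash
echo '0.005 0.014 -0.018 0.5 0 0 0.004 | 0.005 0 0 0.6 0 0 0 | 0.005 0 0 0.4 0 0 0 | 0.005 0 0 0 0 0 0 | 0.005 0 0 0 0 0 0' > m.json && python3 shift.py m.json
echo '0.005 0 0 0 0 0 0 | 0.005 0 0 0.12 0 0 0 | 0.005 0 0 0.12 0 0 0 | 0.005 0 0 0.08 0 0 0 | 0.005 0 0 0 0 0 0' > m.json && python3 shift.py m.json
python3 -c "
from h import *
plan((.5223,-.1028,.077),-np.pi)"
```

```text
clock: 14.08
tcp_pos: [0.5216, -0.1025, 0.1172]
tool_rot: [3.14, -0.002, 3.14]
wrist_force: [-0.4, -0.2, -2.0]
width: 0.0116
grasp_force: 45.0
clock: 14.5
tcp_pos: [0.5218, -0.1031, 0.1011]
tool_rot: [-3.141, -0.001, 3.139]
wrist_force: [-0.5, -0.6, -1.8]
width: 0.0118
grasp_force: 45.0
t 14.5 now [ 0.5218 -0.1031  0.1011] [-3.141e+00 -1.000e-03  3.139e+00] q7 1.02
shift(tool now) [-0.0005  0.0004  0.0241] rotvec [-0.0002 -0.0009 -0.0029] shift(goal axes) [-0.0005  0.0003  0.0241]
```

To row units: 0.002 m is 0.04, 0.001 m is 0.02.

```bash
echo '0.005 -0.008 0.006 0.04 0 0 0 | 0.005 0 0 0.02 0 0 0 | 0.005 0 0 0 0 0 0' > m.json && python3 shift.py m.json; echo '0.005 0 0 0.04 0 0 0 | 0.005 0 0 0.02 0 0 0 | 0.005 0 0 0 0 0 0' > m.json && python3 shift.py m.json
```

```text
clock: 14.75
tcp_pos: [0.5227, -0.1026, 0.0987]
tool_rot: [3.142, -0.0, 3.139]
wrist_force: [-0.7, -0.7, -1.0]
width: 0.0114
grasp_force: 45.0
clock: 15.0
tcp_pos: [0.5226, -0.1028, 0.0955]
tool_rot: [-3.141, -0.0, 3.139]
wrist_force: [0.7, -0.4, -1.2]
width: 0.0117
grasp_force: 45.0
```

Going in freely; the cap's foot is 3.5 mm below the rim.

```bash
echo '0.005 0 0 0.04 0 0 0 | 0.005 0 0 0.04 0 0 0 | 0.005 0 0 0 0 0 0' > m.json && python3 shift.py m.json; echo '0.005 0 0 0.06 0 0 0 | 0.005 0 0 0.06 0 0 0 | 0.005 0 0 0 0 0 0' > m.json && python3 shift.py m.json; echo '0.005 0 0 0.06 0 0 0 | 0.005 0 0 0.04 0 0 0 | 0.005 0 0 0 0 0 0' > m.json && python3 shift.py m.json
```

```text
clock: 15.25
tcp_pos: [0.5224, -0.1028, 0.0913]
tool_rot: [-3.141, -0.0, 3.139]
wrist_force: [-1.0, -0.5, -2.8]
width: 0.0116
grasp_force: 45.0
clock: 15.5
tcp_pos: [0.5223, -0.1028, 0.0851]
tool_rot: [-3.142, -0.001, 3.139]
wrist_force: [1.0, -1.4, -2.2]
width: 0.0119
grasp_force: 45.0
clock: 15.75
tcp_pos: [0.5226, -0.1029, 0.0803]
tool_rot: [-3.141, -0.0, 3.139]
wrist_force: [-0.6, -1.7, -2.6]
width: 0.0116
grasp_force: 45.0
```

```bash
echo '0.005 0 0 0.03 0 0 0 | 0.005 0 0 0.02 0 0 0 | 0.005 0 0 0 0 0 0' > m.json && python3 shift.py m.json; echo '0.005 0 0 0.02 0 0 0 | 0.005 0 0 0 0 0 0' > m.json && python3 shift.py m.json;echo '0.005 0 0 0.02 0 0 0 | 0.005 0 0 0 0 0 0' > m.json && python3 shift.py m.json
```

```text
clock: 16.0
tcp_pos: [0.5227, -0.103, 0.0781]
tool_rot: [-3.141, -0.0, 3.139]
wrist_force: [0.2, -2.6, -2.3]
width: 0.0118
grasp_force: 45.0
clock: 16.17
tcp_pos: [0.5227, -0.103, 0.0772]
tool_rot: [-3.141, 0.0, 3.139]
wrist_force: [0.0, -3.5, 0.1]
width: 0.0115
grasp_force: 45.0
clock: 16.33
tcp_pos: [0.5228, -0.103, 0.0769]
tool_rot: [-3.14, 0.0, 3.139]
wrist_force: [-3.5, -4.0, 6.1]
width: 0.012
grasp_force: 45.0
```

Seated at TCP z = 0.0769, as predicted (0.077), with light contact. Turning clockwise now.

```bash
echo '0.005 0 0 0 0 0 0.06 | 0.005 0 0 0 0 0 0.06 | 0.005 0 0 0 0 0 0.06 | 0.005 0 0 0 0 0 0.06 | 0.005 0 0 0 0 0 0' > m.json && python3 shift.py m.json 55; echo '0.005 0 0 0 0 0 0.08 | 0.005 0 0 0 0 0 0.08 | 0.005 0 0 0 0 0 0.08 | 0.005 0 0 0 0 0 0.08 | 0.005 0 0 0 0 0 0' > m.json && python3 shift.py m.json; python3 -c "
from h import *
from station import arm
plan((.5228,-.103,.0768),np.radians(135)); print(arm.get_state()['ft_torque'])"
```

```text
clock: 16.75
tcp_pos: [0.5227, -0.1028, 0.0769]
tool_rot: [-3.14, 0.0, 2.896]
wrist_force: [-2.2, -4.0, 4.4]
width: 0.0115
grasp_force: 55.0
clock: 17.17
tcp_pos: [0.5231, -0.1028, 0.0769]
tool_rot: [-3.141, 0.002, 2.576]
wrist_force: [-1.2, -3.5, 5.4]
width: 0.0115
grasp_force: 55.0
t 17.17 now [ 0.5231 -0.1028  0.0769] [-3.141e+00  2.000e-03  2.576e+00] q7 0.49
shift(tool now) [ 0.0002 -0.0003  0.0001] rotvec [-0.0003  0.0016  0.22  ] shift(goal axes) [ 0.0001 -0.0004  0.0001]
[-0.69020798  0.24044446  0.00138107]
```

```bash
echo '0.005 0 0 0 0 0 0.07 | 0.005 0 0 0 0 0 0.07 | 0.005 0 0 0 0 0 0.06 | 0.005 0 0 0 0 0 0.02 | 0.005 0 0 0 0 0 0' > m.json && python3 shift.py m.json; echo '0.005 0 0 0 0 0 0 | 0.005 0 0 0 0 0 0' > m.json && python3 shift.py m.json;python3 - <<'E'
from h import *
from station import arm
plan((.5228,-.103,.0768),np.radians(135)); print(arm.get_state()['ft_torque'])
s=arm.get_state();i=arm.get_image("wrist");cv2.imwrite("pics/w3.png",i["pixels"][:,:,::-1])
o=[]
for n in("scene","side"):
    j=arm.get_image(n);c=R.from_euler("xyz",j["orientation"]).inv().apply(np.array([.523,-.103,.09])-j["origin"])
    u=int(c[0]/c[2]*j["fx"]+j["cx"]);v=int(c[1]/c[2]*j["fy"]+j["cy"]);o.append(cv2.resize(j["pixels"][v-40:v+40,u-40:u+40,::-1],(400,400),interpolation=cv2.INTER_CUBIC))
    P=cloud(j).reshape(-1,3)
    Q=P[(np.hypot(P[:,0]-.523,P[:,1]+.103)<.035)];
    for k,a,b in(("bar",.1,.115),):
        q=Q[(Q[:,2]>a)&(Q[:,2]<b)];print(n,k,len(q))
cv2.imwrite("pics/f.png",np.hstack(o))
E
```

```text
clock: 17.58
tcp_pos: [0.5229, -0.1031, 0.0769]
tool_rot: [-3.141, 0.001, 2.36]
wrist_force: [-3.9, -4.3, 7.6]
width: 0.0116
grasp_force: 55.0
clock: 17.75
tcp_pos: [0.5229, -0.1031, 0.0769]
tool_rot: [-3.141, 0.001, 2.361]
wrist_force: [-2.8, -4.8, 8.3]
width: 0.0119
grasp_force: 55.0
t 17.75 now [ 0.5229 -0.1031  0.0769] [-3.141e+00  1.000e-03  2.361e+00] q7 0.31
shift(tool now) [0.0001 0.     0.0001] rotvec [-0.0008  0.0011  0.0051] shift(goal axes) [0.0001 0.     0.0001]
[-0.91209087  0.56852334  0.08293277]
scene bar 0
side bar 225
```

View pics/f.png

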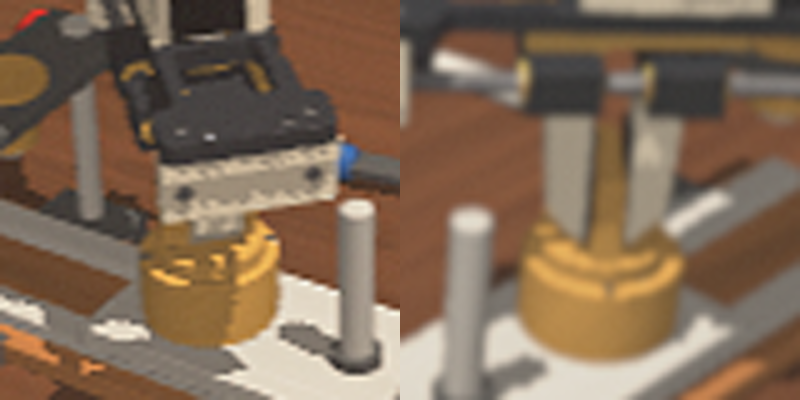

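View pics/w3.png

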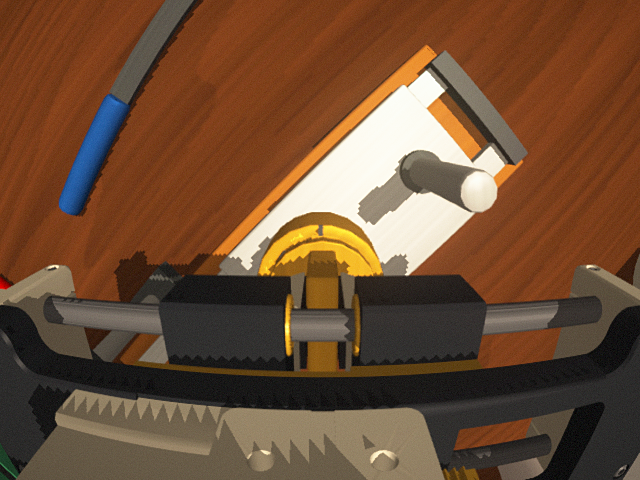

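The bar points straight at the tick at (321,229), the disc is flat on the rim, and the measured turn is 44.8 degrees. Before handing in, I'll check that inserting the cap did not push the carriage back.

Run:
```python
from h import *
from station import arm
for n in("scene","side"):
    a=dict(np.load(n+"2.npz"));b=arm.get_image(n)
    pr=lambda p:(lambda c:np.array([c[0]/c[2]*b["fx"]+b["cx"],c[1]/c[2]*b["fy"]+b["cy"]]))(R.from_euler("xyz",b["orientation"]).inv().apply(np.array(p)-b["origin"]))
    g=lambda i:cv2.cvtColor(i["pixels"],cv2.COLOR_RGB2GRAY)
    u,v=pr((.523,-.024,.085)).astype(int);t=g(a)[v-12:v+12,u-8:u+8];up=lambda x:cv2.resize(x,None,fx=8,fy=8,interpolation=cv2.INTER_CUBIC)
    m=cv2.matchTemplate(up(g(b)[v-17:v+17,u-13:u+13]),up(t),cv2.TM_CCOEFF_NORMED);_,s,_,l=cv2.minMaxLoc(m)
    print(n,"shift px",(np.array(l)-40)/8,round(s,3),"px per mm +y",((pr((.523,-.014,.085))-pr((.523,-.024,.085)))/10).round(2))
s=arm.get_state();print(s["tool_rot"],s["wrist_force"],s["tcp_pos"])
```

```text
scene shift px [0. 0.] 0.995 px per mm +y [0.4  0.13]
side shift px [0.    0.625] 0.897 px per mm +y [-0.38  0.21]
[-3.14094221e+00  1.12165042e-03  2.36128503e+00] [-3.06358982 -4.49116114  7.97052939] [ 0.52291377 -0.10309819  0.07691031]
```

```bash
python3 -c "
from station import arm
print(arm.finish_job())"
```

```text
the job is handed in; nothing more can be done
None
```

The job is handed in: the carriage is against its end stop, and the bayonet cap is fully home, turned about 45° clockwise to the ticks (short of the click) and still gripped there; the robot clock read about 18 s.

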